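# Test both terminals, then pull the fuse carrier

### The job

Take the yellow pen tester from its blue stand, touch its tip on the red test point and then on the black one, and put it back fully in the stand. Then pinch the two orange side catches of the white fuse carrier together, lift the carrier about 10 cm clear of the top of its grey base and keep holding it there, upright and still, with the catches pinched: the program finishes while holding. Leave the tape roll, the relay and the flux jar where they are.

Things in the scene. Friction and masses are not known exactly. Their poses are not given: they have to be found in the camera images.
- fuse_base: Fixed grey fuse base, 166 (x) x 92 (y) mm, origin at the centre of its underside on the bench, z up. Its rim (88 x 66 mm outside) is 50 mm above the bench; a white terminal block 24 mm high at either x end carries a test point 62.5 mm from the centre. Which end is red varies. Turned up to 0.45 rad either way.
- fuse_carrier: Loose white fuse carrier, 70 x 40 x 82 mm tall, 0.12 to 0.25 kg, origin under its centre (10 mm above the bench when home), axes as the base's; 1.5 mm play all round. While a catch is out its tooth hooks under the base's rim. Pinch the two pads across y from above, fingertips 56 mm or more over the bench to clear the rim; lift straight up 50 mm before moving aside.
- catch_left (a joint): Sprung orange catch on the carrier's +y side, slides inward: 0 = out (hooked), 0.0055 m = fully pinched in; free to lift from 0.0045 on. Takes 2 N to start and 4.8 N when fully in; springs back out when let go.
- catch_right (a joint): The same on the carrier's -y side, sliding inward towards +y.
- pad_left (a point): Middle of the outer face of the left (+y) catch pad, an orange upright face 24 mm wide (x) and 34 mm high; 26 mm from the carrier's centre when out (52 mm across both pads), 20.5 mm when in (41 mm across). In the base this point is 72 mm above the bench; the pad reaches from 54 to 88 mm.
- pad_right (a point): The same on the right (-y) catch pad.
- red_top (a point): Centre of the top of the sprung brass stud of the test point with the red collar: a flat disc 14 mm across, facing up, 42 mm above the bench; the collar (24 mm across) ends 8 mm lower. 1 N to start, 5 N at its full 4 mm down. To touch it, press the tester's tip lightly on the disc from above for about half a second.
- black_top (a point): The same on the test point with the black collar.
- red_stud: The brass stud of the red test point; origin on its axis 12 mm below its top.
- black_stud: The brass stud of the black test point; origin on its axis 12 mm below its top.
- tester: Loose yellow pen tester, 141 mm long, 0.06 kg, upright in its stand; origin at its tip, z up. Steel shaft 11 mm thick to 52 mm from the tip, 4 mm at the tip; black collar 24 mm across at 52 to 56 mm; yellow square handle 16 x 16 mm (flats face x and y) at 56 to 136 mm, black cap to 141 mm. Grasp the flats from above, about 105 mm from the tip.
- tester_tip (a point): The metal tip of the tester (its lowest point when upright).
- stand: Fixed blue stand block, 56 x 56 x 60 mm, origin at the centre of its underside on the bench, z up, with one round hole 18 mm across in the middle of its top, 56 mm deep. Home, the tester's collar rests on the top and its tip is 8 mm above the bench on the stand's axis, flats parallel to the block's sides.
- tape_roll: Loose black tape roll lying flat, 63 mm across, 19 mm high, a bystander left of the base; origin under its centre.
- relay: Loose white plug-in relay, 21 x 27 x 34 mm, a bystander right of the base; origin under its centre.
- flux_jar: Loose round jar with a cream lid, 48 mm across, 26 mm high, a bystander by the stand; origin under its centre.
There are look-alikes about, which are no part of the job. There is more than one size of the fuse_base; the one meant has the size given above.

How it is judged:
By the outcome, as a careful person would: the job done as asked, in the order asked, and still so for the second after the job is handed in, while the arm keeps its last pose, push and grip.
It also fails if it takes over 61 s, if anything falls off the work surface, if the arm or the gripper's body presses on something with over 40 N, if the wrist force passes 120 N, or if a joint passes its speed limit or range.

### The arm

A 6-joint arm with a two-finger parallel gripper is mounted at the origin on a cart in front of the work surface, level with it; the furniture and walls round the work are solid. World frame = base frame: x ahead of the robot, y to its left, z up, the work surface at z = 0. Lengths are in m, angles in rad, forces in N, time in s.
With the tool pointing down it reaches from about 0.3 to 0.775 m from the base axis. Payload 14.6 kg.
Tool frame: the origin (TCP) lies midway between the tips of the shut fingers; the grasp point (between the pads) lies 19 mm behind it; z points along the fingers, y is the direction in which the jaws open and shut (so a half turn about z gives the same grasp; the last joint's range is limited). The gripper opens to 85 mm and grips with 20 to 120 N. Pads are 22 mm wide; open, the fingers measure 114 mm over their backs; the gripper's body (76 mm by 85 mm) begins 54 mm behind the grasp point. The pads swing forward as they close: fully open they stand 13 mm farther back than shut.
Start: joints at [-1.174, 0.3, 1.521, -0, 1.321, -0.067], TCP at [0.246, -0.492, 0.231] pointing down, gripper open.
Joint ranges: [-3.03, 3.03], [-0.79, 2.21], [0.23, 2.52], [-1.04, 4.18], [0, 3.07], [-2.55, 2.55]. Speed limits (rad/s): [2.22, 2.22, 2.57, 3.14, 3.14, 3.14].

### API

Orientations are given as [roll, pitch, yaw] about the fixed x, y, z axes, in that order (R = Rz(yaw) Ry(pitch) Rx(roll)).
In Python, from plant import bot gives the robot as it stands.
- The arm moves only by the tool carry_out, never from a script. Its argument "commands" is a list of rows, each an object with "translation": the shift along the world's x, y, z in mm, a list of three; "turn": the turn, a rotation vector about the world's x, y, z in units of 8 degrees (1.0 is 8 degrees), a list of three. In form: [{"translation": [x, y, z], "turn": [ax, ay, az]}, ...]. A call has 1 to 10 rows; each row is the pose to reach, as a shift and turn from the pose commanded when the call began; what a row does not reach only later rows make up. A row lasts 1/10 s, in which the tool goes at most 50 mm and 8.59 degrees, less where a joint would pass 70% of its speed; a pose out of reach is approached as far as the arm can. A call with a gripper value outside its range is refused whole. "jaw" is the finger opening in mm, from 0 to 85.4, set as the call begins (left out, the last holds). The fingers move at their own pace and stop on an object; "grip_force" is the grip in N (left out, the last holds). Time passes only in rows, so rows that repeat a pose let the fingers close. It gives the time, the measured TCP pose, the force and the opening at its end, in the units of the state.
- bot.sense(): the state, without advancing time (a new reading comes with each control period).
- bot.capture(name): name is "side" or "top" or "wrist"; returns a dict with "pixels" (400x640x3 uint8, blue, green, red), "fovy" (degrees; the focal length in pixels is half the picture's height over the tangent of half this angle, whatever the lens; pixels are square), "cx", "cy" (the principal point, pixels), "world_to_cam" (4x4, takes a point from world to camera coordinates). Camera axes: x right, y down, z forward; pixel columns grow to the right and rows downward; lengths in m; the calibration is good to about 2 mm. The wrist camera is an equidistant fisheye: a pixel r from the principal point sees the ray r / f radians off the axis. A picture is of the moment at which its call begins. There is no depth.
- bot.job_done(): hands the job in, once; it reports no verdict.
The state is a dict: "t": time; "joint_pos": joint angles; "joint_velocities": joint speeds; "joint_efforts": joint torques, N m; "position": TCP position; "orientation": TCP orientation; "contact_force": force on the tool from outside, world axes, zero at the start; "wrist_torque": the same for the moment, N m; "width": finger opening in m.
Only numpy, scipy, OpenCV 4.12 (cv2) and the standard library are available. Lean on these libraries where they do the work, as an engineer would, in place of code of your own. Each camera call takes 0.05 s, during which the arm holds its last target. There are 200 camera calls.

## Working session

There is one attempt and no reset: what is moved stays moved. The work goes in short steps, Python scripts to look and compute and a tool call to move; the robot and the scene stay as the last step left them, time stands still between calls to the robot, and variables do not carry over. Pictures are saved under pics/ and viewed, about 8 in all and at most 12, crops included, and the job is handed in when it is done.

Besides the shell and the picture viewer there is one more tool, called as name(argument=value, ...), one argument or row to a line, values as JSON. carry_out: Moves the arm, as the interface text tells. Its arguments: {"type":"object","properties":{"commands":{"type":"array"},"jaw":{"type":"number"},"grip_force":{"type":"number"}},"required":["commands"]}

```bash
mkdir -p pics; ls; cat > h.py <<'E'
import numpy as np, cv2
from plant import bot
def cap(n,f):
    c=bot.capture(n); cv2.imwrite(f'pics/{f}.png',c['pixels']); np.save(f'pics/{f}.npy',{k:v for k,v in c.items()},allow_pickle=True); return c
def load(f): return np.load(f'pics/{f}.npy',allow_pickle=True).item()
def foc(c): return 200/np.tan(np.radians(c['fovy'])/2)
def ray(c,u,v,fish=False):
    f=foc(c); d=np.array([u-c['cx'],v-c['cy']],float)
    if fish:
        r=np.hypot(*d); th=r/f; d3=np.r_[np.sin(th)*d/max(r,1e-9),np.cos(th)]
    else: d3=np.r_[d/f,1]
    T=np.array(c['world_to_cam']); R=T[:3,:3]; return -R.T@T[:3,3], R.T@d3
def atz(c,u,v,z,fish=False):
    o,d=ray(c,u,v,fish); return o+d*(z-o[2])/d[2]
def proj(c,p,fish=False):
    T=np.array(c['world_to_cam']); q=T[:3,:3]@np.array(p)+T[:3,3]; f=foc(c)
    if fish:
        r=np.hypot(q[0],q[1]); th=np.arctan2(r,q[2]); return np.array([c['cx'],c['cy']])+f*th*q[:2]/max(r,1e-9)
    return np.array([c['cx'],c['cy']])+f*q[:2]/q[2]
E
python3 - <<'E'
from h import *
for n in ['top','side','wrist']:
    c=cap(n,n+'0'); print(n,c['fovy'],c['cx'],c['cy'],np.round(c['world_to_cam'],3).tolist())
print(bot.sense())
E
```

```text
pics
top 49.46472365651113 321.9286953303105 195.7377600505805 [[-0.003, -1.0, 0.018, -0.108], [-0.992, 0.0, -0.127, 0.521], [0.127, -0.018, -0.992, 0.934], [0.0, 0.0, 0.0, 1.0]]
side 45.001240588074815 307.8714422995103 206.02874103787343 [[-0.067, 0.998, 0.018, 0.128], [0.784, 0.063, -0.618, -0.37], [-0.617, -0.027, -0.786, 1.384], [0.0, 0.0, 0.0, 1.0]]
wrist 65.70646984690485 315.9005994126145 191.40035046748898 [[0.448, -0.894, -0.001, -0.55], [-0.857, -0.43, 0.285, -0.037], [-0.255, -0.127, -0.959, 0.379], [0.0, 0.0, 0.0, 1.0]]
{'t': 0.15, 'joint_pos': array([-1.17358100e+00,  3.00358341e-01,  1.52145001e+00, -1.56447388e-05,
        1.32069787e+00, -6.66056749e-02]), 'joint_velocities': array([ 0.00091848, -0.00093039, -0.00244253, -0.00043736, -0.00136562,
        0.00078013]), 'joint_efforts': array([ 2.36323067e-03, -5.43668425e+01, -3.61889648e+01,  1.40550944e-05,
        3.13465716e-03,  5.34999970e-06]), 'position': array([ 0.24597333, -0.49172815,  0.23083862]), 'orientation': array([-3.14068010e+00, -4.56828215e-05,  4.63824861e-01]), 'contact_force': array([-2.44904153e-01,  4.49640426e-01, -5.17153424e-05]), 'wrist_torque': array([ 0.0469765 ,  0.0258324 , -0.05021569]), 'width': 0.08541988418289494}
```

View pics/top0.png

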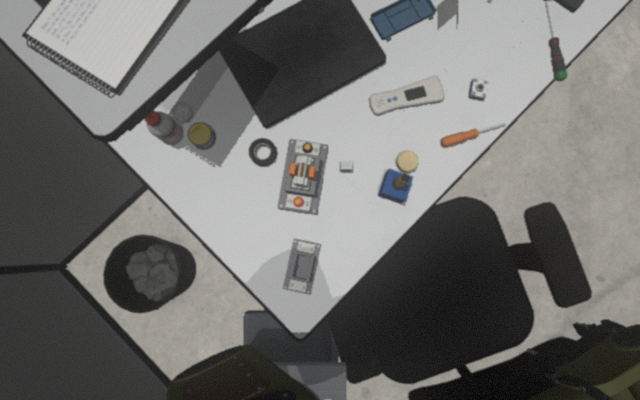

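View pics/side0.png

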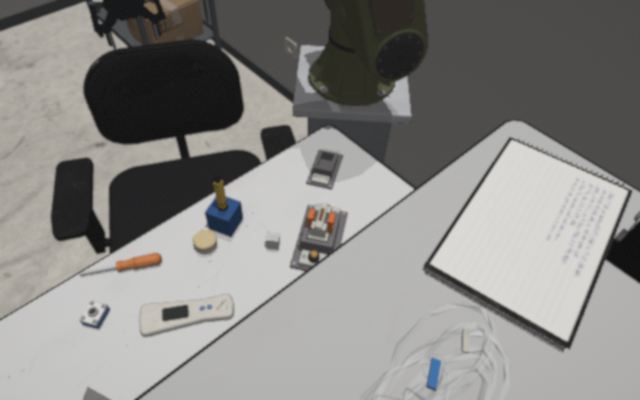

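The top view shows the base with the carrier at about (302,176), red collar at (298,202) and black collar at (307,147). The stand with the tester is at (396,185). The empty base at (302,266) is a look-alike. The side view agrees. Next, an enlarged look.

```bash
python3 - <<'E'
from h import *
a=load('top0')['pixels'][130:222,265:425]; b=load('side0')['pixels'][170:280,190:355]
a=cv2.resize(a,(800,460),interpolation=cv2.INTER_CUBIC)
cv2.imwrite('pics/z1.png',a)
c=load('top0')
for n,u,v,z in [('red',298,202,.042),('black',307,147,.042),('stand',396,185,.06),('tape',263,152,.019),('relay',346,166,.034),('jar',407,160,.026),('other',302,266,.03)]: print(n,atz(c,u,v,z).round(3))
E
```

```text
red [ 0.506 -0.056  0.042]
black [ 0.63  -0.075  0.042]
stand [ 0.541 -0.27   0.06 ]
tape [0.624 0.026 0.019]
relay [ 0.588 -0.163  0.034]
jar [ 0.604 -0.303  0.026]
other [ 0.366 -0.064  0.03 ]
```

View pics/z1.png

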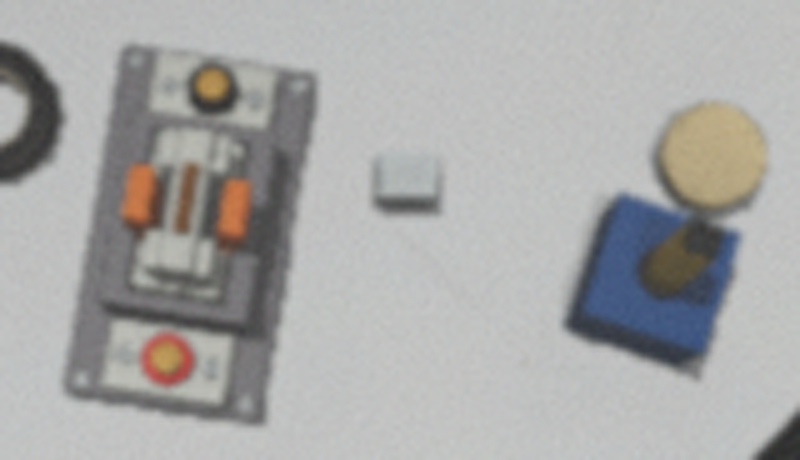

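The enlarged view shows red at full-frame (298.4,201.4), black at (307.6,147.0) and the stand top turned roughly 20° in the image. Now the stand's yaw and the wrist camera offset.

```bash
python3 - <<'E'
from h import *
c=load('top0')
r=atz(c,298.4,201.4,.042);b=atz(c,307.6,147.0,.042);print(r,b,np.linalg.norm(r-b),(r+b)/2,'yaw',np.arctan2(*(b-r)[1::-1]))
im=c['pixels'].astype(int); m=((im[...,0]-im[...,2]>50)&(im[...,0]>115)).astype(np.uint8); m[:,:370]=0;m[:,425:]=0;m[:150]=0;m[220:]=0
h=cv2.convexHull(cv2.findNonZero(m)).reshape(-1,2)
P=np.array([atz(c,u,v,.06)[:2] for u,v in h]); R=cv2.minAreaRect((P*1000).astype(np.float32)); print(m.sum(),R)
w=load('wrist0'); o,_=ray(w,w['cx'],w['cy']); s=bot.sense(); 
from scipy.spatial.transform import Rotation as Ro
T=Ro.from_euler('xyz',s['orientation']).as_matrix(); print('cam in tool',T.T@(o-s['position']), (T.T@np.array(w['world_to_cam'])[:3,:3].T).round(3).tolist(), foc(w))
E
```

```text
[ 0.50722035 -0.05639061  0.042     ] [ 0.62994026 -0.07649396  0.042     ] 0.12435561740914336 [ 0.56858031 -0.06644228  0.042     ] yaw -0.16237277579901724
319 ((542.7620849609375, -271.521728515625), (53.00545120239258, 52.05143356323242), 71.31494140625)
cam in tool [ 0.07257494  0.0003835  -0.14279114] [[0.001, -0.959, -0.285], [1.0, 0.001, 0.001], [-0.0, -0.285, 0.959]] 309.70691628693146
```

carry_out(
  commands=[
    {"translation": [30, 22, 1], "turn": [0, 0, -0.6]},
    {"translation": [70, 52, 2], "turn": [0, 0, -1.3]},
    {"translation": [110, 82, 3], "turn": [0, 0, -2.1]},
    {"translation": [150, 111, 4], "turn": [0, 0, -2.9]},
    {"translation": [190, 141, 5], "turn": [0, 0, -3.7]},
    {"translation": [230, 170, 7], "turn": [0, 0, -4.5]},
    {"translation": [265, 196, 9], "turn": [0, 0, -5.2]},
    {"translation": [297, 220, 10], "turn": [0, 0, -5.66]},
    {"translation": [297, 220, 10], "turn": [0, 0, -5.66]},
    {"translation": [297, 220, 10], "turn": [0, 0, -5.66]},
  ],
)

```text
t: 1.15
position: [0.5432, -0.2714, 0.2407]
orientation: [-3.142, 0.001, -0.324]
contact_force: [-1.2, -0.2, -0.2]
width: 0.0853
```

```bash
python3 - <<'E'
from h import *
c=cap('wrist','w1'); s=bot.sense(); print(s['position'],s['orientation'],s['t'])
print(proj(c,[.5427,-.2715,.149],1))
cv2.imwrite('pics/w1c.png',cv2.resize(c['pixels'],(800,500)))
E
```

```text
[ 0.54268501 -0.27204179  0.24090712] [ 3.14157037e+00  7.54686542e-04 -3.25690164e-01] 1.2
[315.93867889 195.80511459]
```

View pics/w1c.png

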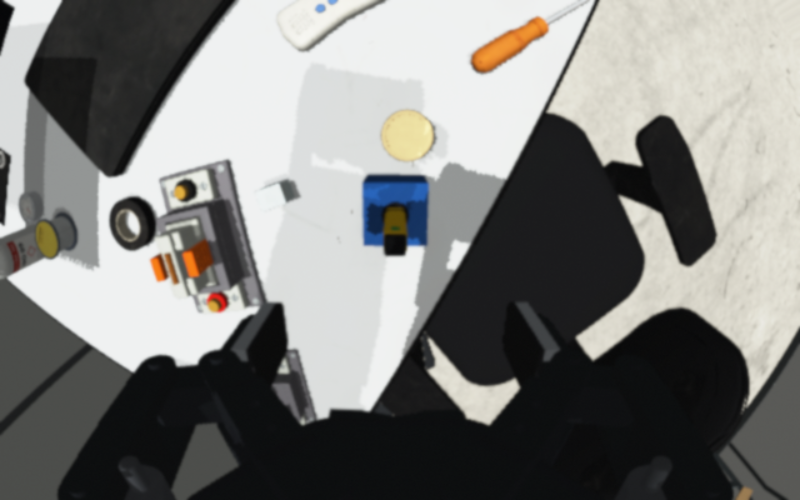

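The wrist view shows the tester's cap centred at about (316,195), where my estimate projects (316,196). The stand looks square to the tool.

```bash
python3 - <<'E'
from h import *
c=load('w1'); im=c['pixels'].astype(int)
k=(im.max(2)<60).astype(np.uint8); k[:, :300]=0;k[:,330:]=0;k[:180]=0;k[208:]=0
ys,xs=np.nonzero(k); print('cap px',xs.min(),xs.max(),ys.min(),ys.max(), atz(c,(xs.min()+xs.max())/2,(ys.min()+ys.max())/2,.147,1))
m=((im[...,0]-im[...,2]>60)&(im[...,0]>120)).astype(np.uint8); m[:,:280]=0;m[:,350:]=0;m[:135]=0;m[205:]=0
P=np.array([atz(c,x,y,.06,1)[:2] for y,x in zip(*np.nonzero(m))]); print(m.sum(),cv2.minAreaRect((P*1000).astype(np.float32)))
o=(im[...,2]-im[...,1]>70)&(im[...,1]>100)
for n,(u,v) in dict(red=(217,302),black=(182,190)).items():
    print(n,atz(c,u/1.25,v/1.25,.042,1))
E
```

```text
cap px 306 325 180 203 [ 0.54562463 -0.27211301  0.147     ]
1128 ((542.2426147460938, -271.2359924316406), (55.452850341796875, 55.16814422607422), 71.44512176513672)
red [ 0.51018443 -0.06241096  0.042     ]
black [ 0.63127084 -0.07885609  0.042     ]
```

carry_out(
  commands=[
    {"translation": [-0.7, 0.5, -30], "turn": [0, 0, 0]},
    {"translation": [-0.7, 0.5, -65], "turn": [0, 0, 0]},
    {"translation": [-0.7, 0.5, -100], "turn": [0, 0, 0]},
    {"translation": [-0.7, 0.5, -130], "turn": [0, 0, 0]},
    {"translation": [-0.7, 0.5, -147], "turn": [0, 0, 0]},
    {"translation": [-0.7, 0.5, -147], "turn": [0, 0, 0]},
    {"translation": [-0.7, 0.5, -147], "turn": [0, 0, 0]},
  ],
)

```text
t: 1.9
position: [0.542, -0.2722, 0.0951]
orientation: [3.141, -0.001, -0.327]
contact_force: [-0.7, -0.9, 0.0]
width: 0.0852
```

carry_out(
  commands=[
    {"translation": [0, 0, 0], "turn": [0, 0, 0]},
    {"translation": [0, 0, 0], "turn": [0, 0, 0]},
    {"translation": [0, 0, 0], "turn": [0, 0, 0]},
    {"translation": [0, 0, 0], "turn": [0, 0, 0]},
    {"translation": [0, 0, 0], "turn": [0, 0, 0]},
    {"translation": [0, 0, 0], "turn": [0, 0, 0]},
    {"translation": [0, 0, 0], "turn": [0, 0, 0]},
    {"translation": [0, 0, 0], "turn": [0, 0, 0]},
  ],
  jaw=5,
  grip_force=40,
)

```text
t: 2.7
position: [0.5424, -0.2715, 0.0945]
orientation: [3.141, -0.0, -0.326]
contact_force: [-1.2, 0.3, 4.6]
width: 0.0158
```

carry_out(
  commands=[
    {"translation": [0, 0, 10], "turn": [0, 0, 0]},
    {"translation": [0, 0, 35], "turn": [0, 0, 0]},
    {"translation": [0, 0, 70], "turn": [0, 0, 0]},
    {"translation": [0, 0, 105], "turn": [0, 0, 0]},
    {"translation": [-5, 30, 120], "turn": [0, 0, 0]},
    {"translation": [-12, 70, 120], "turn": [0, 0, 0]},
    {"translation": [-19, 115, 120], "turn": [0, 0, 0]},
    {"translation": [-26, 160, 120], "turn": [0, 0, 0]},
    {"translation": [-32, 195, 120], "turn": [0, 0, 0]},
    {"translation": [-34, 213, 120], "turn": [0, 0, 0]},
  ],
)

```text
t: 3.7
position: [0.5077, -0.0559, 0.215]
orientation: [-3.141, -0.0, -0.325]
contact_force: [0.1, -1.1, -0.2]
width: 0.0157
```

carry_out(
  commands=[
    {"translation": [0, 0, 0], "turn": [0, 0, 0]},
    {"translation": [0, 0, 0], "turn": [0, 0, 0]},
    {"translation": [0, 0, 0], "turn": [0, 0, 0]},
  ],
)

```text
t: 4.0
position: [0.5084, -0.0592, 0.2144]
orientation: [3.142, 0.0, -0.327]
contact_force: [0.5, -1.0, -0.4]
width: 0.0156
```

```bash
python3 - <<'E'
from h import *
c=cap('wrist','w2'); s=bot.sense(); print(s['position'],s['orientation'],s['contact_force'],s['width'])
p=s['position']; print('tip exp',proj(c,p-[0,0,.0865],1), 'red exp',proj(c,[.5075,-.0575,.042],1),'black exp',proj(c,[.63,-.077,.042],1))
cv2.imwrite('pics/w2c.png',cv2.resize(c['pixels'][40:340,150:550],(800,600),interpolation=cv2.INTER_CUBIC))
E
```

```text
[ 0.50841449 -0.05924536  0.21429672] [ 3.14151738e+00  7.23304727e-05 -3.27564155e-01] [-0.10182134  0.08655665 -0.64926056] 0.015295531447425502
tip exp [315.61037973 197.30323781] red exp [314.36824681 173.76332573] black exp [293.44252834  55.5246314 ]
```

View pics/w2c.png

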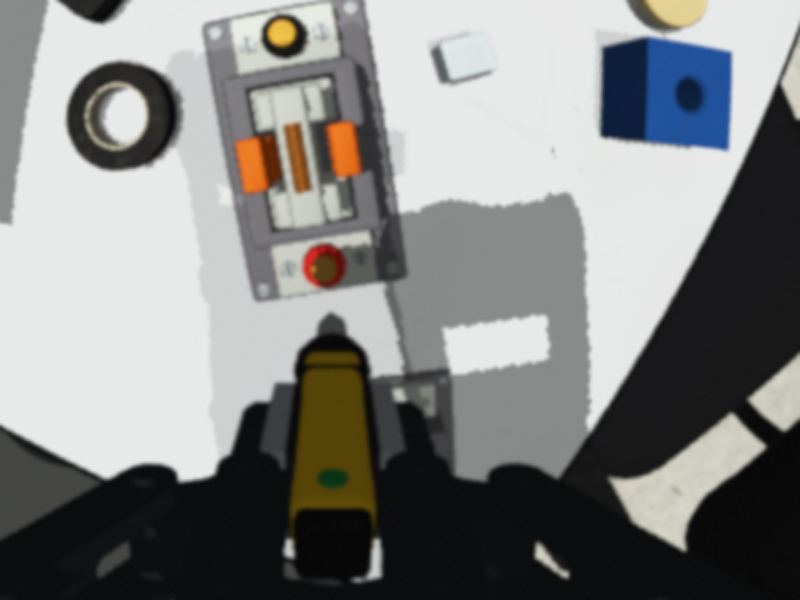

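The tester tip is at full-frame (316,197.5), as expected. The red disc is at (312,173), the black disc at (291.5,56.5), and the stand hole at (494.5,87).

```bash
python3 - <<'E'
from h import *
c=load('w2'); im=c['pixels'].astype(int)
h=cv2.cvtColor(c['pixels'],cv2.COLOR_BGR2HSV)
for n,(u,v) in dict(red=(312,173),black=(291.5,56.5)).items():
    print(n,atz(c,u,v,.042,1))
    b=h[int(v)-12:int(v)+13,int(u)-12:int(u)+13].astype(int)
    m=(b[...,0]>12)&(b[...,0]<32)&(b[...,1]>140); y,x=np.nonzero(m); y=y+int(v)-12;x=x+int(u)-12
    print(m.sum(),x.min(),x.max(),y.min(),y.max(),x.mean(),y.mean(),atz(c,x.mean(),y.mean(),.042,1))
print('hole',atz(c,494.5,87,.06,1)); print(bot.sense()['position'])
E
```

```text
red [ 0.50907042 -0.055421    0.042     ]
117 306 317 168 180 311.7350427350427 174.0940170940171 [ 0.50804766 -0.05477829  0.042     ]
black [ 0.62970183 -0.07484362  0.042     ]
195 283 298 49 63 290.65641025641025 56.194871794871794 [ 0.6302933  -0.07415057  0.042     ]
hole [ 0.54231821 -0.27041507  0.06      ]
[ 0.50841449 -0.05924536  0.21429672]
```

carry_out(
  commands=[
    {"translation": [-0.4, 2.6, -25], "turn": [0, 0, 0]},
    {"translation": [-0.4, 2.6, -55], "turn": [0, 0, 0]},
    {"translation": [-0.4, 2.6, -75], "turn": [0, 0, 0]},
    {"translation": [-0.4, 2.6, -80], "turn": [0, 0, 0]},
    {"translation": [-0.4, 2.6, -80], "turn": [0, 0, 0]},
    {"translation": [-0.4, 2.6, -83], "turn": [0, 0, 0]},
    {"translation": [-0.4, 2.6, -86], "turn": [0, 0, 0]},
    {"translation": [-0.4, 2.6, -87.5], "turn": [0, 0, 0]},
    {"translation": [-0.4, 2.6, -87.5], "turn": [0, 0, 0]},
  ],
)

```text
t: 4.95
position: [0.5082, -0.0559, 0.1272]
orientation: [-3.141, -0.001, -0.327]
contact_force: [1.1, -1.4, 1.6]
width: 0.0153
```

carry_out(
  commands=[
    {"translation": [0, 0, 0], "turn": [0, 0, 0]},
    {"translation": [0, 0, 0], "turn": [0, 0, 0]},
  ],
)

```text
t: 5.15
position: [0.5082, -0.0559, 0.1271]
orientation: [-3.142, -0.001, -0.326]
contact_force: [1.0, -1.8, 1.9]
width: 0.0152
```

```bash
python3 - <<'E'
from h import *
c=cap('wrist','w3'); s=bot.sense(); print(s['position'],s['contact_force'],proj(c,s['position']-[0,0,.0865],1))
cv2.imwrite('pics/w3c.png',cv2.resize(c['pixels'][130:270,220:410],(760,560),interpolation=cv2.INTER_CUBIC))
E
```

```text
[ 0.50815277 -0.05584362  0.12706647] [ 1.15282195 -0.10677853  1.82329042] [315.52377009 197.44012028]
```

View pics/w3c.png

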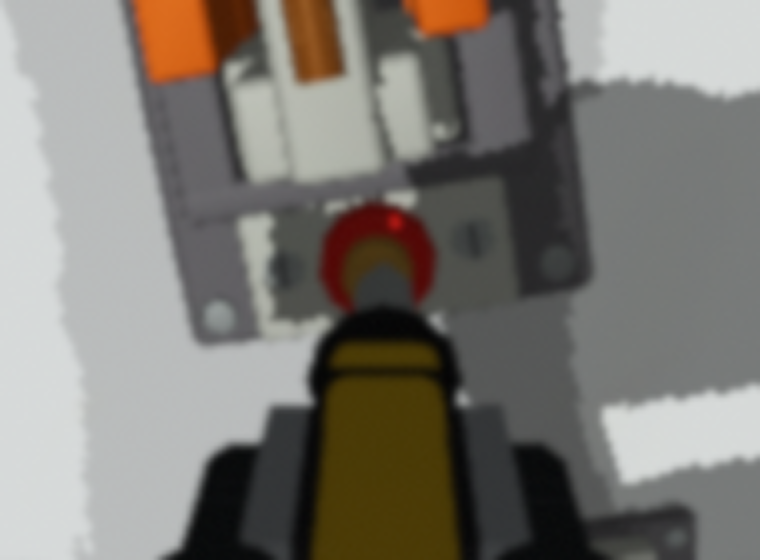

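The tip is on the red disc at about full-frame (316,197), within 1 mm or so of centre. The force is about 1.9 N. I'll hold a little longer, then go over the carrier to black.

carry_out(
  commands=[
    {"translation": [0, 0, -0.7], "turn": [0, 0, 0]},
    {"translation": [0, 0, -0.7], "turn": [0, 0, 0]},
    {"translation": [0, 0, -0.7], "turn": [0, 0, 0]},
    {"translation": [0, 0, -0.7], "turn": [0, 0, 0]},
    {"translation": [0, 0, 10], "turn": [0, 0, 0]},
    {"translation": [0, 0, 40], "turn": [0, 0, 0]},
    {"translation": [0, 0, 75], "turn": [0, 0, 0]},
    {"translation": [0, 0, 80], "turn": [0, 0, 0]},
  ],
)

```text
t: 6.0
position: [0.5089, -0.0559, 0.211]
orientation: [-3.141, -0.005, -0.326]
contact_force: [-0.4, 0.4, -1.2]
width: 0.015
```

carry_out(
  commands=[
    {"translation": [30, -5, 0], "turn": [0, 0, 0]},
    {"translation": [70, -11, 0], "turn": [0, 0, 0]},
    {"translation": [105, -16, 0], "turn": [0, 0, 0]},
    {"translation": [122.5, -19, 0], "turn": [0, 0, 0]},
    {"translation": [122.5, -19, 0], "turn": [0, 0, 0]},
    {"translation": [122.5, -19, 0], "turn": [0, 0, 0]},
    {"translation": [122.5, -19, -30], "turn": [0, 0, 0]},
    {"translation": [122.5, -19, -60], "turn": [0, 0, 0]},
    {"translation": [122.5, -19, -70], "turn": [0, 0, 0]},
    {"translation": [122.5, -19, -70], "turn": [0, 0, 0]},
  ],
)

```text
t: 7.0
position: [0.6295, -0.0746, 0.136]
orientation: [3.141, 0.002, -0.326]
contact_force: [0.7, -0.3, 0.0]
width: 0.0156
```

```bash
python3 - <<'E'
from h import *
c=cap('wrist','w4'); s=bot.sense(); print(s['position'],s['contact_force'])
cv2.imwrite('pics/w4c.png',cv2.resize(c['pixels'][130:270,220:410],(760,560),interpolation=cv2.INTER_CUBIC))
E
```

```text
[ 0.63028047 -0.07473228  0.1376067 ] [-0.06508091 -0.189514    0.09573857]
```

View pics/w4c.png

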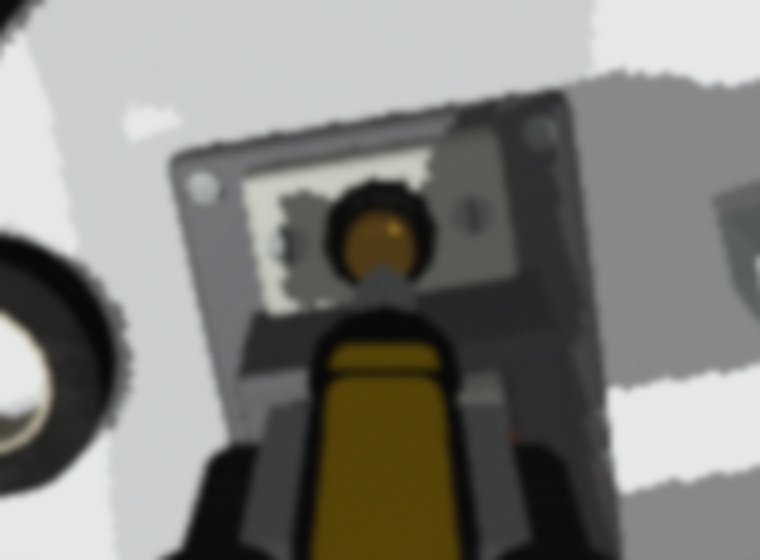

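The tip hangs about 8 mm above the black disc and is centred laterally. I'll press down now.

carry_out(
  commands=[
    {"translation": [0, 0, -5], "turn": [0, 0, 0]},
    {"translation": [0, 0, -8], "turn": [0, 0, 0]},
    {"translation": [0, 0, -10.5], "turn": [0, 0, 0]},
    {"translation": [0, 0, -10.7], "turn": [0, 0, 0]},
    {"translation": [0, 0, -10.7], "turn": [0, 0, 0]},
    {"translation": [0, 0, -10.7], "turn": [0, 0, 0]},
    {"translation": [0, 0, -10.7], "turn": [0, 0, 0]},
    {"translation": [0, 0, -10.7], "turn": [0, 0, 0]},
  ],
)

```text
t: 7.85
position: [0.6306, -0.0748, 0.1263]
orientation: [-3.141, -0.0, -0.327]
contact_force: [1.0, 0.5, 2.4]
width: 0.0153
```

carry_out(
  commands=[
    {"translation": [0, 0, 0], "turn": [0, 0, 0]},
    {"translation": [0, 0, 0], "turn": [0, 0, 0]},
    {"translation": [0, 0, 0], "turn": [0, 0, 0]},
  ],
)

```text
t: 8.15
position: [0.6305, -0.0748, 0.1261]
orientation: [-3.142, -0.0, -0.326]
contact_force: [0.8, -0.3, 2.7]
width: 0.0154
```

carry_out(
  commands=[
    {"translation": [0, 0, 10], "turn": [0, 0, 0]},
    {"translation": [0, 0, 45], "turn": [0, 0, 0]},
    {"translation": [0, 0, 80], "turn": [0, 0, 0]},
    {"translation": [-15, -33, 85], "turn": [0, 0, 0]},
    {"translation": [-35, -75, 85], "turn": [0, 0, 0]},
    {"translation": [-53, -118, 85], "turn": [0, 0, 0]},
    {"translation": [-71, -160, 85], "turn": [0, 0, 0]},
    {"translation": [-84, -188, 85], "turn": [0, 0, 0]},
    {"translation": [-88.1, -196.6, 85], "turn": [0, 0, 0]},
    {"translation": [-88.1, -196.6, 85], "turn": [0, 0, 0]},
  ],
)

```text
t: 9.15
position: [0.5418, -0.2721, 0.2113]
orientation: [-3.141, 0.0, -0.328]
contact_force: [0.3, 1.4, -0.8]
width: 0.0157
```

carry_out(
  commands=[
    {"translation": [0, 0, 0], "turn": [0, 0, 0]},
    {"translation": [0, 0, 0], "turn": [0, 0, 0]},
    {"translation": [0, 0, -25], "turn": [0, 0, 0]},
    {"translation": [0, 0, -55], "turn": [0, 0, 0]},
    {"translation": [0, 0, -65], "turn": [0, 0, 0]},
    {"translation": [0, 0, -75], "turn": [0, 0, 0]},
  ],
)

```text
t: 9.75
position: [0.5428, -0.2707, 0.1359]
orientation: [-3.141, 0.0, -0.326]
contact_force: [0.5, -0.9, -0.8]
width: 0.0156
```

Tip is inside the hole without contact. I'll continue down, watching the force.

carry_out(
  commands=[
    {"translation": [0, 0, -12], "turn": [0, 0, 0]},
    {"translation": [0, 0, -26], "turn": [0, 0, 0]},
    {"translation": [0, 0, -37], "turn": [0, 0, 0]},
    {"translation": [0, 0, -40], "turn": [0, 0, 0]},
    {"translation": [0, 0, -41.3], "turn": [0, 0, 0]},
    {"translation": [0, 0, -41.3], "turn": [0, 0, 0]},
  ],
)

```text
t: 10.35
position: [0.5425, -0.2715, 0.0951]
orientation: [3.141, -0.0, -0.327]
contact_force: [0.2, 0.1, -0.5]
width: 0.0155
```

carry_out(
  commands=[
    {"translation": [0, 0, -0.5], "turn": [0, 0, 0]},
    {"translation": [0, 0, -0.5], "turn": [0, 0, 0]},
    {"translation": [0, 0, -0.5], "turn": [0, 0, 0]},
    {"translation": [0, 0, -0.5], "turn": [0, 0, 0]},
    {"translation": [0, 0, -0.5], "turn": [0, 0, 0]},
    {"translation": [0, 0, -0.5], "turn": [0, 0, 0]},
    {"translation": [0, 0, -0.5], "turn": [0, 0, 0]},
    {"translation": [0, 0, -0.5], "turn": [0, 0, 0]},
  ],
  jaw=85,
)

```text
t: 11.15
position: [0.5423, -0.2714, 0.0943]
orientation: [-3.142, -0.0, -0.327]
contact_force: [0.1, 0.9, 0.3]
width: 0.0848
```

carry_out(
  commands=[
    {"translation": [0, 0, 15], "turn": [0, 0, 0]},
    {"translation": [0, 0, 50], "turn": [0, 0, 0]},
    {"translation": [0, 0, 90], "turn": [0, 0, 0]},
    {"translation": [0, 0, 120], "turn": [0, 0, 0]},
    {"translation": [0, 0, 120], "turn": [0, 0, 0]},
  ],
)

```text
t: 11.65
position: [0.5436, -0.2721, 0.2204]
orientation: [3.14, -0.008, -0.326]
contact_force: [-0.4, -0.1, 0.0]
width: 0.0853
```

```bash
python3 - <<'E'
from h import *
c=cap('wrist','w5'); s=bot.sense(); print(s['position'],s['contact_force'],s['width'])
print('cap exp',proj(c,[.5422,-.2712,.149],1),'collar',proj(c,[.5422,-.2712,.06],1))
b=c['pixels'][100:260,220:420]; t=cap('top','t5')['pixels'][130:222,365:425]
cv2.imwrite('pics/w5c.png',np.hstack([cv2.resize(b,(500,400)),cv2.resize(t,(261,400))]))
E
```

```text
[ 0.54292416 -0.27172184  0.21746542] [ 0.97009524 -0.71573505 -0.5315757 ] 0.0847880933933563
cap exp [314.81324101 206.46641439] collar [314.95415144 177.96030318]
```

View pics/w5c.png

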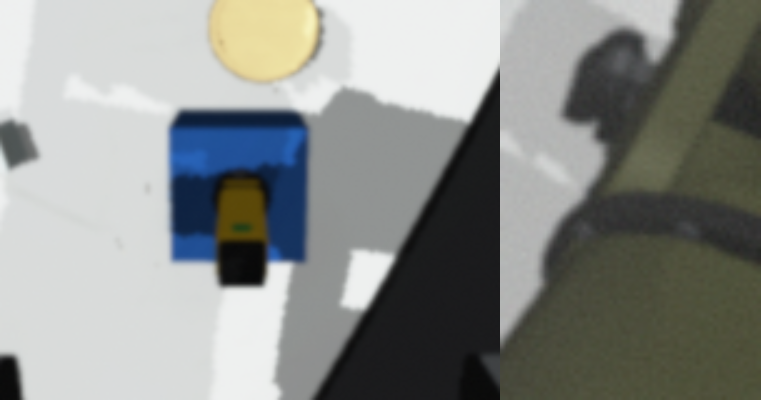

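The tester is seated, with its collar on the stand top and the cap at about full-frame (317,205) against an expected (315,206). Now to the carrier.

carry_out(
  commands=[
    {"translation": [5, 35, 0], "turn": [0, 0, 0.2]},
    {"translation": [11, 80, 0], "turn": [0, 0, 0.5]},
    {"translation": [17, 125, 0], "turn": [0, 0, 0.8]},
    {"translation": [22, 170, 0], "turn": [0, 0, 1.0]},
    {"translation": [26, 200, 0], "turn": [0, 0, 1.19]},
    {"translation": [26.9, 206.2, 0], "turn": [0, 0, 1.19]},
    {"translation": [26.9, 206.2, 0], "turn": [0, 0, 1.19]},
    {"translation": [26.9, 206.2, 0], "turn": [0, 0, 1.19]},
    {"translation": [26.9, 206.2, 0], "turn": [0, 0, 1.19]},
  ],
)

```text
t: 12.65
position: [0.569, -0.0664, 0.214]
orientation: [3.142, 0.001, -0.162]
contact_force: [-0.1, 0.1, -1.1]
width: 0.0849
```

```bash
python3 - <<'E'
from h import *
c=cap('wrist','w6'); s=bot.sense(); print(s['position'],s['orientation'],s['contact_force'],s['width'])
y=-.16; B=np.array([[np.cos(y),-np.sin(y)],[np.sin(y),np.cos(y)]]); im=c['pixels'].copy(); im=cv2.resize(im[70:270,180:446],(798,600),interpolation=cv2.INTER_CUBIC)
for q in [(12,26,88),(-12,26,88),(12,-26,88),(-12,-26,88),(62.5,0,42),(-62.5,0,42),(44,33,50),(-44,33,50),(44,-33,50),(-44,-33,50)]:
    q=np.array(q)/1000; p=np.r_[np.array([.5692,-.065])+B@q[:2],q[2]]; u=(proj(c,p,1)-[180,70])*3+1
    cv2.drawMarker(im,tuple(int(v) for v in u),(0,255,0),cv2.MARKER_CROSS,9,1)
cv2.imwrite('pics/w6c.png',im)
E
```

```text
[ 0.56906698 -0.06632863  0.21404373] [ 3.14155682e+00  4.24725680e-04 -1.62023957e-01] [ 0.41311486 -0.10717305 -0.41814527] 0.08509678596364481
```

View pics/w6c.png

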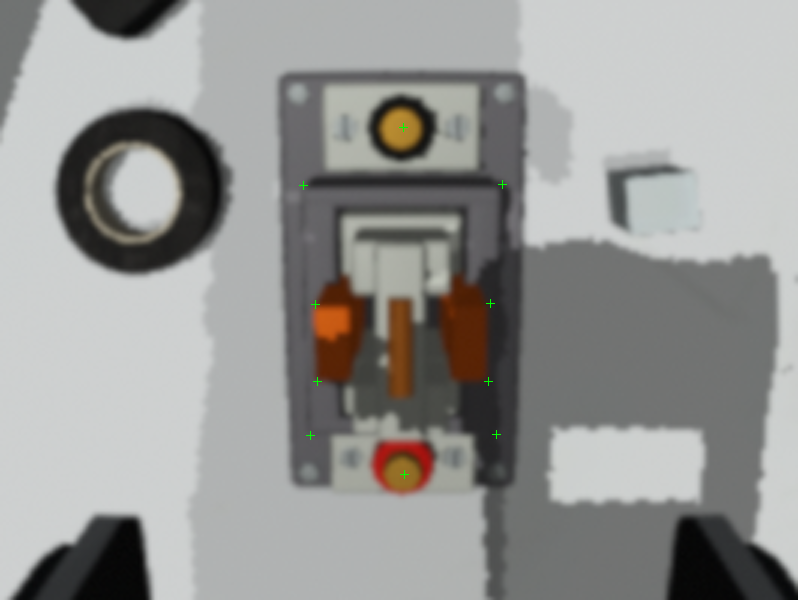

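The markers fit the base, studs and pads: the pads span columns 315–489 in the crop, against 316–490 predicted. The tool sits about 1.3 mm too far toward −y, so I'll correct that and descend.

carry_out(
  commands=[
    {"translation": [0, 1.2, -30], "turn": [0, 0, 0]},
    {"translation": [0, 1.2, -65], "turn": [0, 0, 0]},
    {"translation": [0, 1.2, -95], "turn": [0, 0, 0]},
    {"translation": [0, 1.2, -120], "turn": [0, 0, 0]},
    {"translation": [0, 1.2, -140], "turn": [0, 0, 0]},
    {"translation": [0, 1.2, -150], "turn": [0, 0, 0]},
    {"translation": [0, 1.2, -155], "turn": [0, 0, 0]},
    {"translation": [0, 1.2, -155], "turn": [0, 0, 0]},
    {"translation": [0, 1.2, -155], "turn": [0, 0, 0]},
  ],
)

```text
t: 13.6
position: [0.5697, -0.0642, 0.0602]
orientation: [3.142, -0.001, -0.161]
contact_force: [0.1, 0.3, 0.0]
width: 0.0849
```

carry_out(
  commands=[
    {"translation": [0, 0, 0], "turn": [0, 0, 0]},
    {"translation": [0, 0, 0], "turn": [0, 0, 0]},
    {"translation": [0, 0, 0], "turn": [0, 0, 0]},
    {"translation": [0, 0, 0], "turn": [0, 0, 0]},
    {"translation": [0, 0, 0], "turn": [0, 0, 0]},
    {"translation": [0, 0, 0], "turn": [0, 0, 0]},
    {"translation": [0, 0, 0], "turn": [0, 0, 0]},
    {"translation": [0, 0, 0], "turn": [0, 0, 0]},
  ],
  jaw=34,
  grip_force=50,
)

```text
t: 14.4
position: [0.57, -0.064, 0.0613]
orientation: [-3.142, -0.002, -0.16]
contact_force: [-5.7, 1.1, 18.1]
width: 0.035
```

The opening of 35 mm is under the expected 41 mm, and there is 18 N upward. I need to look before doing anything.

```bash
python3 - <<'E'
from h import *
c=cap('wrist','w7'); d=cap('side','s7'); s=bot.sense(); print(s['position'],s['orientation'],s['contact_force'],s['wrist_torque'],s['width'])
cv2.imwrite('pics/w7c.png',np.hstack([cv2.resize(c['pixels'][60:300,180:446],(500,451),interpolation=cv2.INTER_CUBIC),cv2.resize(d['pixels'][180:280,287:353],(298,451),interpolation=cv2.INTER_CUBIC)]))
E
```

```text
[ 0.56995201 -0.06400924  0.06126176] [-3.14157595e+00 -2.28980445e-03 -1.60203250e-01] [-5.75744508  1.1803908  17.85227276] [0.23091906 1.0967624  0.03471374] 0.035056995611184985
```

View pics/w7c.png

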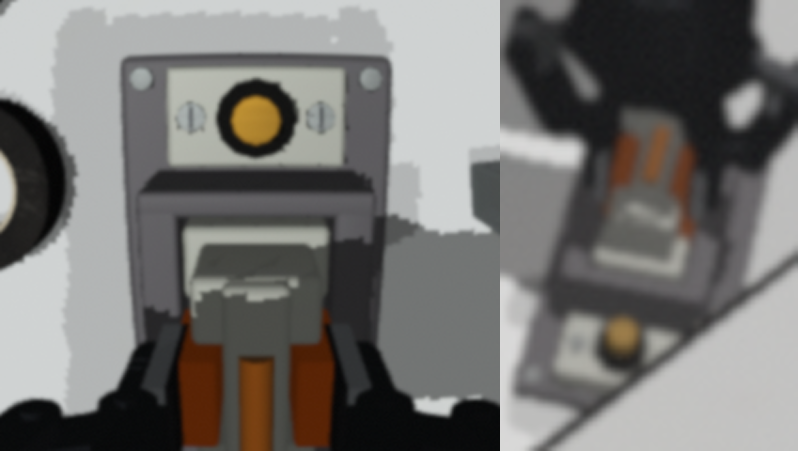

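The fingers stand on the orange pads on both sides. I'll check the true pad span from this picture against the width reading.

```bash
python3 - <<'E'
from h import *
c=load('w7'); y=-.16; n=np.array([-np.sin(y),np.cos(y)]); C=np.array([.5692,-.065])
def f(cc,u,v,z):
    p=atz(cc,u,v,z,1)[:2]-C; return round(1000*p@n,1), round(1000*p@[n[1],-n[0]],1)
for u,v in [(181,440),(334,440),(181,345),(334,345)]:
    print(f(c,180+u/1.88,60+v/1.88,.088))
w=load('w6')
for u,v in [(317,380),(489,380)]: print(f(w,180+u/3,70+v/3,.088))
for u,v in [(190,340),(322,340),(181,228),(331,228)]: print('white',f(c,180+u/1.88,60+v/1.88,.08))
E
```

```text
(np.float64(18.7), np.float64(-9.8))
(np.float64(-18.3), np.float64(-9.8))
(np.float64(17.3), np.float64(16.1))
(np.float64(-16.7), np.float64(16.1))
(np.float64(25.8), np.float64(-11.9))
(np.float64(-26.5), np.float64(-12.0))
white (np.float64(16.2), np.float64(13.6))
white (np.float64(-15.0), np.float64(13.6))
white (np.float64(17.3), np.float64(40.9))
white (np.float64(-16.0), np.float64(40.9))
```

Both catches are in symmetrically, about ±18.5 mm apparent. The upward force comes from the pads swinging forward as they close. I'll lift gently and check.

carry_out(
  commands=[
    {"translation": [0, 0, 2], "turn": [0, 0, 0]},
    {"translation": [0, 0, 4], "turn": [0, 0, 0]},
    {"translation": [0, 0, 6], "turn": [0, 0, 0]},
    {"translation": [0, 0, 9], "turn": [0, 0, 0]},
    {"translation": [0, 0, 12], "turn": [0, 0, 0]},
    {"translation": [0, 0, 12], "turn": [0, 0, 0]},
  ],
  jaw=25,
)

```text
t: 15.1
position: [0.5694, -0.064, 0.0717]
orientation: [-3.142, -0.001, -0.16]
contact_force: [0.2, -0.1, -2.2]
width: 0.0342
```

The force is −2.2 N, which is the carrier's weight alone, so it is unhooked. I'll continue up.

carry_out(
  commands=[
    {"translation": [0, 0, 5], "turn": [0, 0, 0]},
    {"translation": [0, 0, 15], "turn": [0, 0, 0]},
    {"translation": [0, 0, 30], "turn": [0, 0, 0]},
    {"translation": [0, 0, 50], "turn": [0, 0, 0]},
    {"translation": [0, 0, 70], "turn": [0, 0, 0]},
    {"translation": [0, 0, 90], "turn": [0, 0, 0]},
    {"translation": [0, 0, 108], "turn": [0, 0, 0]},
    {"translation": [0, 0, 121], "turn": [0, 0, 0]},
    {"translation": [0, 0, 128], "turn": [0, 0, 0]},
    {"translation": [0, 0, 130], "turn": [0, 0, 0]},
  ],
)

```text
t: 16.1
position: [0.5693, -0.064, 0.2021]
orientation: [3.142, -0.001, -0.16]
contact_force: [-0.2, 0.0, -2.4]
width: 0.0343
```

carry_out(
  commands=[
    {"translation": [0, 0, 0], "turn": [0, 0, 0]},
    {"translation": [0, 0, 0], "turn": [0, 0, 0]},
    {"translation": [0, 0, 0], "turn": [0, 0, 0]},
    {"translation": [0, 0, 0], "turn": [0, 0, 0]},
    {"translation": [0, 0, 0], "turn": [0, 0, 0]},
  ],
)

```text
t: 16.6
position: [0.5692, -0.064, 0.201]
orientation: [-3.142, 0.0, -0.16]
contact_force: [-0.4, -0.6, -0.9]
width: 0.0342
```

```bash
python3 - <<'E'
from h import *
c=cap('wrist','w8'); d=cap('side','s8'); s=bot.sense(); print(s['t'],s['position'],s['orientation'],s['contact_force'],s['wrist_torque'],s['width'])
cv2.imwrite('pics/w8c.png',np.hstack([cv2.resize(c['pixels'][60:300,180:446],(450,406),interpolation=cv2.INTER_CUBIC),cv2.resize(d['pixels'][110:290,200:355],(350,406),interpolation=cv2.INTER_CUBIC)]))
E
```

```text
16.7 [ 0.56921704 -0.0640067   0.2011721 ] [-3.14156648e+00  1.72900748e-04 -1.60375784e-01] [ 0.28618845  0.3047411  -1.90258723] [ 0.02844497 -0.02086785  0.02469554] 0.03412886493865027
```

View pics/w8c.png

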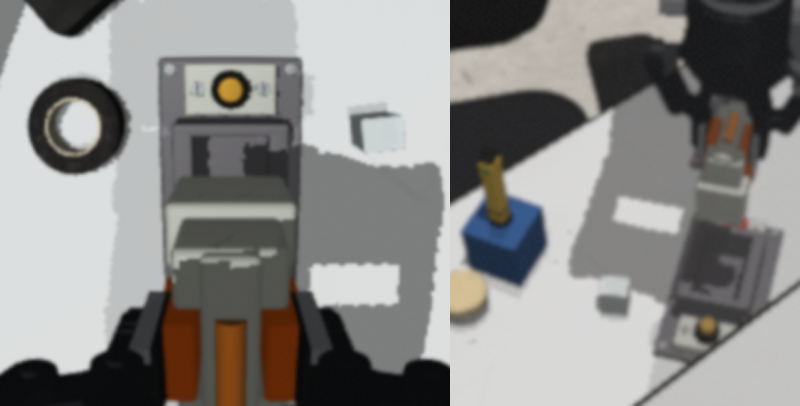

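The carrier hangs upright over the empty base, both orange pads between the fingers. The tester stands in its block, and the tape, relay and jar are in place. Handing in.

```bash
python3 - <<'E'
from plant import bot
print(bot.job_done()); s=bot.sense(); print(s['t'],s['position'],s['contact_force'],s['width'])
E
```

```text
the job is handed in; nothing more can be done
None
the job is handed in; nothing more can be done
```

The job is done and handed in at about 16.7 s on the robot's clock; the hand-in gives no verdict.

- **Tester:** I pressed its tip on red with about 2 N and then on black with about 2.5 N, each for more than half a second. It went back in the stand with its collar on the block top and the cap within about 2 mm of where it should be.
- **Carrier:** I pinched both catches and lifted it straight up 140 mm, so its underside is about 100 mm above the rim of the base. In the last picture it hangs upright over the empty base. The last readings showed only its weight (about 2 N) on the wrist, no tilt of the gripper, and a steady grip.
- **Bystanders:** The tape roll, relay and flux jar look untouched in the last picture.

**Two readings disagreed with what I expected:**
- **Jaw opening:** it reads 34–35 mm, against the 41 mm given for fully pinched catches. The picture showed both pads in symmetrically, and the carrier came free without snagging, so I take it as a bias in the reading or give in the fingers.
- **Upward force:** about 18 N showed while the jaws were closing, probably from the pads swinging forward. It went away as soon as I lifted.

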